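# Unlock and open the fly dryer's power box

## Task

The fly dryer's cells need a look: its power box is the one with the blue panel. Turn the brass wing fastener on the blue panel a full quarter turn clockwise, from locked to unlocked, then swing that panel up by its steel bar until it stands about upright and let go of it. Leave the lamp's box, with the orange panel, locked and shut.

Things in the scene. Friction and masses are not known exactly. Their poses are not given: they have to be found in the camera images.
- dryer_box: The fly dryer's power box, fixed on the bench (place and yaw vary): aluminium, 180 (x, front to back) x 240 (y) x 75 mm high, blue top panel 180 x 240 x 5 mm (top face at 80.5 mm) hinged along the back edge. A cream foam wheel, 68 mm wide, sticks out 34 mm from the back wall. Origin: centre of the underside; x from front edge to hinge, y left, z up.
- dryer_wing (a point): Point on the upright axis of the blue panel's fastener, 110 mm above the bench, the height to grip; box frame, panel shut: x -45, y +60, z 110 mm. The brass wing is a bar 44 mm long, 14 mm thick, from 86.5 to 120.5 mm above the bench, gripped across its thickness. Its x axis runs along the wing and turns with it.
- dryer_bar (a point): Middle of the blue panel's lift bar: a round steel bow, 10 mm thick, 84 mm long along y, a post at each end, 42 mm above the panel's face; box frame, panel shut: x -65, y -60, z 122.5 mm. Moves with the panel. Round, so it can turn between fingers held upright, closing along the box's x, as the panel swings.
- dryer_hinge (a point): Middle of the hinge line of the blue panel, which runs along the box's y; box frame x +90, y 0, z 75.5 mm. The panel weighs 0.3 kg and the hinge is stiff: the panel stays at any angle it is left at, and lifting it takes about 6 N at the bar.
- dryer_cam (a joint): Angle of the blue panel's wing fastener, rad. 0: locked, the wing lies along the box's x (front to back) and a cam tongue under a keeper holds the panel down. Grows clockwise seen from above to its stop at 1.571: unlocked, wing along y (parallel to the hinge). Friction 0.05 N m, stays where left. Starts within 0.12 of locked.
- dryer_panel (a joint): Opening angle of the blue panel about its hinge in rad. 0: shut, 1.571: upright; its stop is at 1.75. It opens upward, the front edge rising and swinging away to the back.
- lamp_cam (a joint): Angle of the same kind of wing fastener on the lamp's box, a bystander of the same build with an orange panel and black sockets instead of the foam wheel. 0: locked; starts within 0.12 of locked.
- lamp_panel (a joint): Opening angle of the lamp box's orange panel in rad, 0: shut.

How it is judged:
On the way:
1. the blue panel's fastener is turned to unlocked (within 20 degrees of the full quarter turn) while the panel is still shut (value of joint dryer_cam above 1.22 rad and value of joint dryer_panel below 0.12 rad), for 0.2 s.
At the end, for the whole second after the job is handed in: The blue panel stands open by at least 69 degrees (about upright or leaning back) and at rest, its fastener is still within 20 degrees of the full quarter turn, and the lamp box's fastener is within 20 degrees of locked with its panel shut (under 6 degrees) (value of joint dryer_panel above 1.2 rad and value of joint dryer_cam above 1.22 rad and velocity of joint dryer_panel between -0.1 and 0.1 rad/s and value of joint lamp_cam below 0.35 rad and value of joint lamp_panel below 0.1 rad); the robot touches nothing.
It fails at once if the lamp box's fastener is turned (by more than 20 degrees from locked) or its panel is lifted (value of joint lamp_cam above 0.35 rad or value of joint lamp_panel above 0.1 rad).
It also fails if it takes over 45 s, if anything falls off the work surface, if the arm or the gripper's body presses on something with over 40 N, if the wrist force passes 120 N, or if a joint passes its speed limit or range.

## Robot

A 7-joint arm with a two-finger parallel gripper is mounted at the origin on the work surface. World frame = base frame: x ahead of the robot, y to its left, z up, the work surface at z = 0. Lengths are in m, angles in rad, forces in N, time in s.
With the tool pointing down it reaches from about 0.4 to 0.875 m from the base axis. Payload 19.3 kg.
Tool frame: the origin (TCP) lies at the very end of the fingers, on their centre line; the grasp point (between the pads) lies 19 mm behind it; z points along the fingers, y is the line along which they close (so a half turn about z gives the same grasp; the last joint's range is limited). The gripper opens to 85 mm and grips with 20 to 120 N. Pads are 22 mm wide; open, the fingers measure 114 mm over their backs; the gripper's body (76 mm by 85 mm) begins 54 mm behind the grasp point. The pads swing forward as they close: fully open they stand 13 mm farther back than shut.
Start: joints at [-1.247, 0.521, -0.036, 1.599, 0.021, 1.021, -0.113], TCP at [0.24, 0.577, 0.231] pointing down, gripper open.
Joint ranges: [-2.91, 2.91], [-0.3, 2.13], [-1.5, 1.42], [0.17, 2.43], [-1.26, 4.41], [0.16, 1.93], [-2.52, 2.52]. Speed limits (rad/s): [1.89, 1.89, 2.39, 2.39, 3.01, 3.01, 3.01].

## Interface

Orientations are given as a unit quaternion [w, x, y, z].
In Python, from station import bot gives the robot as it stands.
- The arm moves only by the tool jog_arm, never from a script. Its argument "plan" is a list of rows, each a list of 7 numbers: the shift along the tool's x, y, z in cm, then the turn, a rotation vector about the tool's x, y, z in rad, then the opening in per cent of the stroke, from 0 (shut) to 100 (fully open). In form: [[tx, ty, tz, wx, wy, wz, gripper], ...]. A call has 1 to 8 rows; each row is the pose to reach, as a shift and turn from the pose commanded when the call began, along the tool's axes at that moment; what a row does not reach only later rows make up. A row lasts 1/10 s, in which the tool goes at most 50 mm and 8.59 degrees, less where a joint would pass 70% of its speed; a pose out of reach is approached as far as the arm can. A call with a gripper value outside its range is refused whole. The fingers move at their own pace and stop on an object; "force" is the grip in N (left out, the last holds). Time passes only in rows, so rows that repeat a pose let the fingers close. It gives the time, the measured TCP pose, the force, the opening and the grip force at its end, in the units of the state.
- bot.get_state(): the state, without advancing time (a new reading comes with each control period).
- bot.read_camera(name): name is "scene" or "top" or "wrist"; returns a dict with "frame" (400x640x3 uint8, red, green, blue), "z_map" (400x640 float32, m along the optical axis (not along the pixel's ray), 0 where there is no reading), "vertical_fov" (degrees; the focal length in pixels is half the picture's height over the tangent of half this angle, whatever the lens; pixels are square), "cx", "cy" (the principal point, pixels), "k1" (the pictures are not rectified: a ray, as slopes to the right and down, at radius r is drawn at 1 + k1 r^2 times it, then the intrinsics apply), "origin" and "orientation" of the camera in the world. Camera axes: x right, y down, z forward; pixel columns grow to the right and rows downward; lengths in m; the calibration is good to about 2 mm. A picture is of the moment at which its call begins.
- bot.sign_off(): hands the job in; it is judged then, once.
Trained networks look in the newest picture that a camera, given by its name, has taken for a name from the list of things; names that differ only in an ending like _2 or _b are one class to them, and where a whole thing is asked for, a point or a joint stands for the part that bears it (a point fixed in the world has none). Each returns a list of dicts, best first, with "conf" (0 to 1); they miss things now and then, are a little off and sometimes report something else, mostly with a low value. They report only what shows in the picture. A call takes as long as a camera call.
- bot.boxes_of(query, camera): "position" ([x, y, z] in m, in world coordinates, good to about 4 mm: the middle of the surface that is visible of it).
- bot.silhouettes(query, camera): "mask" (400x640 bool, what is visible of it).
- bot.tip_of(query, camera): "position" ([x, y, z] in m, in world coordinates, good to about 4 mm: a listed point, or the origin of a listed thing).
The state is a dict: "t": time; "q": joint angles; "dq": joint speeds; "joint_torque": joint torques, N m; "eef_pos": TCP position; "tool_rot": TCP orientation; "wrist_force": force on the tool from outside, world axes, zero at the start; "ft_torque": the same for the moment, N m; "width": opening from 0.0 (shut) to 1.0 (fully open); "grip_force": force on a finger pad.
Only numpy, scipy, OpenCV 4.12 (cv2) and the standard library are available. Lean on these libraries where they do the work, as an engineer would, in place of code of your own. Each camera call takes 0.05 s, during which the arm holds its last target. There are 200 camera calls.

## Working session

There is one attempt and no reset: what is moved stays moved. The work goes in short steps, Python scripts to look and compute and a tool call to move; the robot and the scene stay as the last step left them, time stands still between calls to the robot, and variables do not carry over. Pictures are saved under pics/ and viewed, at most 10 in all, crops included, and the job is handed in when it is done.

Besides the shell and the picture viewer there is one more tool, called after "Request:" as name([rows], argument=value, ...), one row to a line, values as JSON. jog_arm: Moves the arm, as the interface text tells. Its arguments: {"type":"object","properties":{"plan":{"type":"array","items":{"type":"array","items":{"type":"number"}}},"force":{"type":"number"}},"required":["plan"]}

```bash
mkdir -p pics; ls; cat > h.py <<'E'
import numpy as np, cv2
from station import bot
from scipy.spatial.transform import Rotation as R
def rot(q): return R.from_quat([q[1],q[2],q[3],q[0]])
def cloud(c):
    z=c["z_map"];h,w=z.shape;f=h/2/np.tan(np.radians(c["vertical_fov"]/2))
    K=np.array([[f,0,c["cx"]],[0,f,c["cy"]],[0,0,1]]);g=np.mgrid[0:h,0:w]
    p=np.stack([g[1].ravel(),g[0].ravel()],1).astype(np.float64)[:,None]
    s=cv2.undistortPoints(p,K,np.array([c["k1"],0,0,0,0.]))[:,0]
    P=np.c_[s,np.ones(len(s))]*z.ravel()[:,None]
    return (rot(c["orientation"]).apply(P)+c["origin"]).reshape(h,w,3)
E
python3 - <<'E'
from h import *
for n in ["top","scene"]:
    c=bot.read_camera(n); cv2.imwrite(f"pics/{n}1.png",c["frame"][:,:,::-1]); print(n,c["origin"])
    for q in ["dryer_box","dryer_wing","dryer_bar","dryer_hinge"]:
        print(q,[(np.round(d["position"],3),round(d["conf"],2)) for d in bot.tip_of(q,n)])
s=bot.get_state();print(s["t"],s["eef_pos"],s["tool_rot"],s["width"])
E
```

```text
pics
top [ 0.4496607  -0.01418355  0.98785409]
dryer_box [(array([ 0.497,  0.146, -0.001]), 0.63)]
dryer_wing [(array([0.466, 0.216, 0.11 ]), 0.6), (array([0.42 , 0.099, 0.119]), 0.33)]
dryer_bar [(array([0.418, 0.099, 0.121]), 0.88)]
dryer_hinge [(array([0.586, 0.128, 0.075]), 0.84)]
scene [ 1.12884639 -0.14250623  0.89298996]
dryer_box [(array([0.495, 0.15 , 0.003]), 0.82)]
dryer_wing []
dryer_bar [(array([0.421, 0.1  , 0.12 ]), 0.9)]
dryer_hinge [(array([0.581, 0.131, 0.072]), 0.58)]
0.5 [0.2398404  0.57714614 0.2312732 ] [-2.37459578e-06  1.95654282e-01  9.80672933e-01 -1.17809003e-05] 0.999532062380256
```

View pics/top1.png

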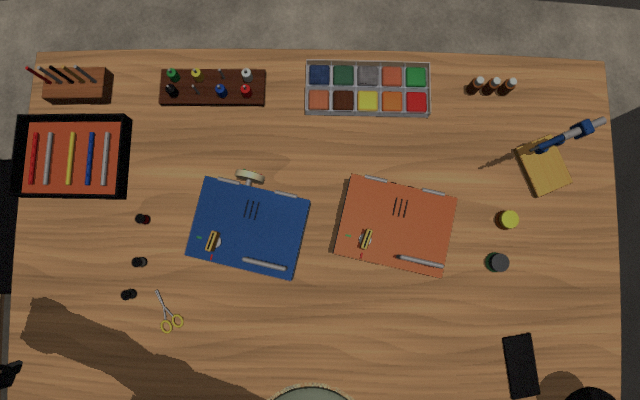

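```bash
python3 - <<'E'
from h import *
c=bot.read_camera("top");P=cloud(c);f=c["frame"].astype(int)
z=P[...,2]
blue=(f[...,2]>f[...,0]+40)&(abs(z-.0805)<.008)&(c["z_map"]>0)
m=cv2.morphologyEx(blue.astype(np.uint8),cv2.MORPH_OPEN,np.ones((3,3)))
p=P[m>0]; r=cv2.minAreaRect(p[:,:2].astype(np.float32)*1000);print("panel",r,np.median(p[:,2]))
for nm,lo,hi in [("high",.095,.135)]:
    k=((z>lo)&(z<hi)&(c["z_map"]>0)).astype(np.uint8)
    n,l,st,ce=cv2.connectedComponentsWithStats(k)
    for i in range(1,n):
        if st[i,4]>25:
            q=P[l==i];print(st[i],ce[i].round(),cv2.minAreaRect(q[:,:2].astype(np.float32)*1000),np.median(q[:,2]).round(3),f[l==i].mean(0).round())
E
```

```text
panel ((494.3346862792969, 146.68121337890625), (238.63365173339844, 178.07127380371094), 77.88816833496094) 0.08015917163152558
[28 67 12 10 46] [34. 72.] ((838.5770263671875, 656.6944580078125), (7.060696601867676, 8.822982788085938), 54.11802291870117) 0.117 [59. 23. 20.]
[51 67 13 10 46] [57. 72.] ((838.4873046875, 597.62939453125), (6.854875087738037, 8.393669128417969), 37.4339485168457) 0.113 [21. 13.  9.]
[64 67 12  9 45] [69. 71.] ((838.6232299804688, 567.82666015625), (6.100884914398193, 8.050228118896484), 33.27706527709961) 0.116 [61. 43. 23.]
[76 67 12  9 42] [82. 71.] ((837.974609375, 536.5348510742188), (7.372138023376465, 8.3041353225708), 54.87144470214844) 0.112 [51. 43. 39.]
[40 68 11  8 41] [45. 72.] ((838.6998901367188, 626.5296630859375), (6.659976005554199, 8.91344165802002), 66.63185119628906) 0.115 [51. 45. 40.]
[553 141  12   6  33] [559. 143.] ((686.7224731445312, -533.8245849609375), (5.237777233123779, 14.451924324035645), 9.913735389709473) 0.12 [36. 38. 44.]
[360 229  13  21 163] [366. 239.] ((472.7044372558594, -108.5107421875), (13.952472686767578, 43.971439361572266), 72.26839447021484) 0.119 [113.  95.  53.]
[205 231  15  20 188] [212. 241.] ((462.92572021484375, 214.10858154296875), (14.900628089904785, 42.13465881347656), 68.72908782958984) 0.119 [98. 80. 45.]
[397 255  47  13 224] [421. 261.] ((429.24468994140625, -222.05825805664062), (92.3082046508789, 11.434016227722168), 78.65432739257812) 0.126 [116. 107. 102.]
[242 257  45  15 227] [264. 264.] ((417.0188293457031, 101.51112365722656), (91.80360412597656, 10.101961135864258), 77.90406036376953) 0.126 [107. 106. 107.]
```

The top view shows the blue box at (248,227), with its brass wing at (212,241) and bar at (264,264). The orange box is at (395,225). The panel fit (yaw −12.1°) agrees with the wing and bar measurements to within about 1 mm. I'll move above the wing.

Request:
jog_arm([
  [-34.5,-24.9,6,0,0,-0.058,70],
  [-34.5,-24.9,6,0,0,-0.058,70],
  [-34.5,-24.9,6,0,0,-0.058,70],
  [-34.5,-24.9,6,0,0,-0.058,70],
  [-34.5,-24.9,6,0,0,-0.058,70],
  [-34.5,-24.9,6,0,0,-0.058,70],
  [-34.5,-24.9,6,0,0,-0.058,70],
  [-34.5,-24.9,6,0,0,-0.058,70],
])

```text
t: 1.35
eef_pos: [0.4483, 0.2381, 0.1755]
tool_rot: [0.0, 0.167, 0.986, 0.0]
wrist_force: [0.8, 0.5, -0.9]
width: 0.702
grip_force: 0.0
```

Request:
jog_arm([
  [0,0,0,0,0,0,70],
])

```text
t: 1.45
eef_pos: [0.4503, 0.2335, 0.1749]
tool_rot: [0.0, 0.171, 0.985, -0.001]
wrist_force: [-0.7, 2.0, 0.6]
width: 0.701
grip_force: 0.0
```

```bash
python3 - <<'E'
from h import *
c=bot.read_camera("wrist");cv2.imwrite("pics/w1.png",c["frame"][:,:,::-1]);P=cloud(c);z=P[...,2]
s=bot.get_state();T=rot(s["tool_rot"]);print(s["eef_pos"],T.as_matrix()[:2,:2].round(3))
d=np.hypot(P[...,0]-.463,P[...,1]-.214)
k=(z>.108)&(z<.128)&(d<.04)&(c["z_map"]>0)
r=cv2.minAreaRect(P[k][:,:2].astype(np.float32));print(k.sum(),r,np.median(z[k]))
w=np.array([*r[0],.091]);print("model (.463,.2148); d tool cm to meas",100*T.inv().apply(w-s["eef_pos"]),100*T.inv().apply(np.array([.463,.2145,.091])-s["eef_pos"]))
E
```

```text
[0.44892383 0.23675297 0.17522552] [[-0.942  0.335]
 [ 0.335  0.942]]
1562 ((0.4631277918815613, 0.2168915569782257), (0.01416503544896841, 0.04318082332611084), 71.79033660888672) 0.1199430719311087
model (.463,.2148); d tool cm to meas [-2.00000456 -1.38823417  8.42463416] [-2.06801793 -1.61787058  8.42487505]
```

View pics/w1.png

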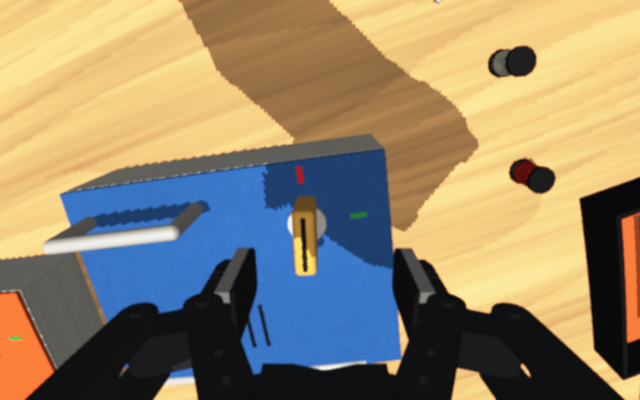

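The wrist view shows the wing at (305,240) between the open fingers and aligned with them. The red (locked) and green marks are beside it.

Request:
jog_arm([
  [-2,-1.5,0,0,0,-0.02,70],
  [-2,-1.5,2,0,0,-0.02,70],
  [-2,-1.5,4,0,0,-0.02,70],
  [-2,-1.5,4,0,0,-0.02,70],
  [-2,-1.5,4,0,0,-0.02,70],
])

```text
t: 2.0
eef_pos: [0.4612, 0.2198, 0.1358]
tool_rot: [-0.0, 0.157, 0.988, -0.0]
wrist_force: [0.4, 0.2, 0.8]
width: 0.697
grip_force: 0.0
```

Request:
jog_arm([
  [-0.3,-0.35,1.5,0,0,0,70],
  [-0.3,-0.35,3,0,0,0,70],
  [-0.3,-0.35,4.5,0,0,0,70],
  [-0.3,-0.35,4.5,0,0,0,70],
  [-0.3,-0.35,4.5,0,0,0,70],
  [-0.3,-0.35,4.5,0,0,0,70],
])

```text
t: 2.6
eef_pos: [0.4637, 0.2153, 0.0916]
tool_rot: [0.001, 0.157, 0.988, 0.001]
wrist_force: [-0.2, -0.0, 0.3]
width: 0.699
grip_force: 0.0
```

Request:
jog_arm([
  [0,0,0,0,0,0,0],
  [0,0,0,0,0,0,0],
  [0,0,0,0,0,0,0],
  [0,0,0,0,0,0,0],
  [0,0,0,0,0,0,0],
  [0,0,0,0,0,0,0],
], force=25)

```text
t: 3.2
eef_pos: [0.4634, 0.2153, 0.0908]
tool_rot: [0.0, 0.157, 0.988, 0.0]
wrist_force: [-0.4, 2.4, 6.5]
width: 0.156
grip_force: 30.0
```

Request:
jog_arm([
  [0,0,0,0,0,0.14,0],
  [0,0,0,0,0,0.28,0],
  [0,0,0,0,0,0.42,0],
  [0,0,0,0,0,0.56,0],
  [0,0,0,0,0,0.7,0],
  [0,0,0,0,0,0.84,0],
  [0,0,0,0,0,0.84,0],
  [0,0,0,0,0,0.84,0],
])

```text
t: 4.0
eef_pos: [0.4634, 0.2151, 0.0909]
tool_rot: [0.0, 0.546, 0.838, 0.0]
wrist_force: [0.0, 1.1, 10.4]
width: 0.156
grip_force: 30.7
```

Request:
jog_arm([
  [0,0,0,0,0,0.12,0],
  [0,0,0,0,0,0.24,0],
  [0,0,0,0,0,0.36,0],
  [0,0,0,0,0,0.48,0],
  [0,0,0,0,0,0.58,0],
  [0,0,0,0,0,0.63,0],
  [0,0,0,0,0,0.63,0],
  [0,0,0,0,0,0.63,0],
])

```text
t: 4.8
eef_pos: [0.4632, 0.2151, 0.0909]
tool_rot: [-0.0, 0.779, 0.627, 0.0]
wrist_force: [-2.1, -0.3, 10.6]
width: 0.162
grip_force: 30.8
```

Request:
jog_arm([
  [0,0,0,0,0,0,45],
  [0,0,0,0,0,0,45],
  [0,0,0,0,0,0,45],
  [0,0,-4,0,0,0,45],
  [0,0,-8,0,0,0,45],
  [0,0,-8,0,0,0,45],
  [0,0,-8,0,0,0,45],
])

```text
t: 5.5
eef_pos: [0.4633, 0.2152, 0.1709]
tool_rot: [-0.0, 0.779, 0.627, 0.001]
wrist_force: [-0.1, 0.5, -0.1]
width: 0.449
grip_force: 0.0
```

```bash
python3 - <<'E'
from h import *
s=bot.get_state();T=rot(s["tool_rot"]);print(s["eef_pos"],T.as_matrix()[:2,:2].round(3),s["q"])
for n in ["top","wrist"]:
    c=bot.read_camera(n);P=cloud(c);z=P[...,2]
    cv2.imwrite(f"pics/{n}2.png",c["frame"][:,:,::-1])
    for nm,x,y,R0 in [("wing",.463,.2155,.035),("bar",.418,.1016,.06)]:
        k=(z>.112)&(z<.131)&(np.hypot(P[...,0]-x,P[...,1]-y)<R0)&(c["z_map"]>0)
        if k.sum()>20: print(n,nm,k.sum(),cv2.minAreaRect(P[k][:,:2].astype(np.float32)),np.median(z[k]))
E
```

```text
[0.463267   0.21519578 0.17092505] [[ 0.213  0.977]
 [ 0.977 -0.213]] [-0.92593268  0.47063137  0.50354124  1.97768696 -0.3206924   0.76945691
 -0.45026658]
top wing 118 ((0.46134692430496216, 0.21167513728141785), (0.038309451192617416, 0.01382075622677803), 77.73784637451172) 0.11976838754062435
top bar 218 ((0.4170132577419281, 0.10139082372188568), (0.09090962260961533, 0.010200652293860912), 77.75836944580078) 0.12597617535774325
wrist wing 1671 ((0.4638892412185669, 0.21697573363780975), (0.043735355138778687, 0.013972972519695759), 77.57682800292969) 0.1199597894798469
wrist bar 699 ((0.42573100328445435, 0.13512490689754486), (0.031602609902620316, 0.01008406188338995), 77.58082580566406) 0.1254269086688997
```

View pics/wrist2.png

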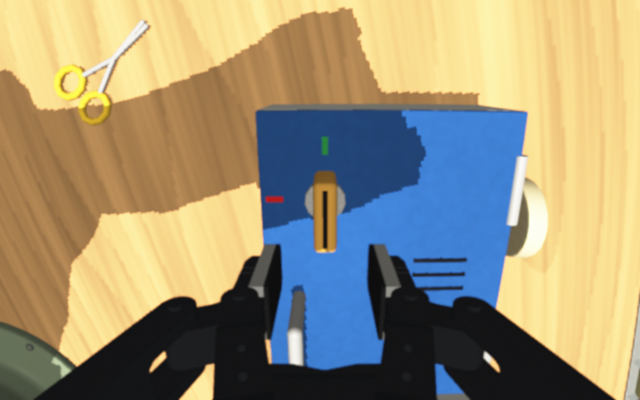

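The wing now lies along y by the green mark, parallel to the hinge: a full quarter turn. Next is the bar.

Request:
jog_arm([
  [-4,-0.7,0,0,0,0,55],
  [-8,-1.3,0,0,0,0,55],
  [-12,-2,0,0,0,0,55],
  [-12,-2,0,0,0,0,55],
  [-12,-2,3,0,0,0,55],
  [-12,-2,3,0,0,0,55],
  [-12,-2,3,0,0,0,55],
])

```text
t: 6.3
eef_pos: [0.4176, 0.1015, 0.1401]
tool_rot: [-0.0, 0.779, 0.627, -0.001]
wrist_force: [-0.7, -0.1, 0.8]
width: 0.549
grip_force: 0.0
```

```bash
python3 - <<'E'
from h import *
s=bot.get_state();T=rot(s["tool_rot"]);print(s["eef_pos"],T.as_matrix()[:2,:2].round(3),s["q"])
c=bot.read_camera("wrist");P=cloud(c);z=P[...,2];cv2.imwrite("pics/w3.png",c["frame"][:,:,::-1])
k=(z>.112)&(z<.131)&(np.hypot(P[...,0]-.418,P[...,1]-.1016)<.06)&(c["z_map"]>0)
r=cv2.minAreaRect(P[k][:,:2].astype(np.float32));print(k.sum(),r)
print(100*T.inv().apply(np.array([*r[0],.1035])-s["eef_pos"]))
E
```

```text
[0.41757738 0.10148072 0.14010028] [[ 0.214  0.977]
 [ 0.977 -0.214]] [-0.76563555  0.40968485  0.49371827  2.19511853 -0.33422306  0.610232
 -0.2448173 ]
3510 ((0.4193814694881439, 0.10421250015497208), (0.09249734878540039, 0.010048550553619862), 77.9087905883789)
[0.31250382 0.1242798  3.65921739]
```

View pics/w3.png

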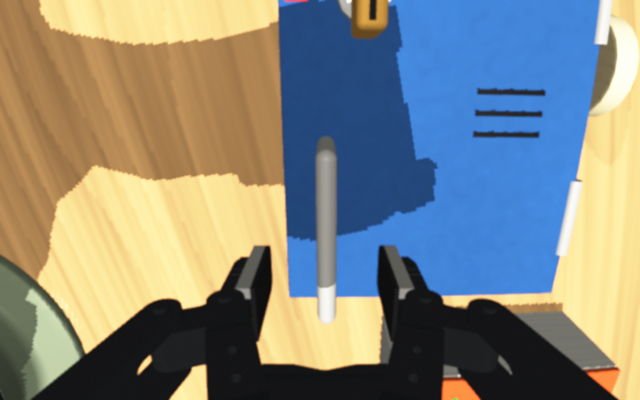

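The bar is centred between the fingers (at column 326, with the fingers at 262 and 390).

Request:
jog_arm([
  [0.2,0.1,1.8,0,0,0,55],
  [0.2,0.1,3.6,0,0,0,55],
  [0.2,0.1,3.6,0,0,0,55],
  [0.2,0.1,3.6,0,0,0,0],
  [0.2,0.1,3.6,0,0,0,0],
  [0.2,0.1,3.6,0,0,0,0],
  [0.2,0.1,3.6,0,0,0,0],
  [0.2,0.1,3.6,0,0,0,0],
], force=30)

```text
t: 7.15
eef_pos: [0.4191, 0.104, 0.1053]
tool_rot: [-0.0, 0.779, 0.627, 0.0]
wrist_force: [-6.1, 1.2, 12.8]
width: 0.104
grip_force: 29.3
```

```bash
python3 - <<'E'
from h import *
s=bot.get_state();print(s["eef_pos"],s["width"],s["grip_force"],s["wrist_force"])
a0=np.arctan2(47,-155);r=np.hypot(47,155)
for t in np.arange(0,1.56,.08):
    a=a0-t;print(t.round(2),"ty %.1f tz %.1f cm"%((r*np.cos(a)+155)/10,-(r*np.sin(a)-47)/10))
E
```

```text
[0.41906825 0.10396915 0.10525089] 0.10373918130789261 29.334681630134583 [-6.13346558  1.17873391 12.83784298]
0.0 ty 0.0 tz -0.0 cm
0.08 ty 0.4 tz -1.2 cm
0.16 ty 0.9 tz -2.4 cm
0.24 ty 1.6 tz -3.5 cm
0.32 ty 2.3 tz -4.6 cm
0.4 ty 3.1 tz -5.7 cm
0.48 ty 3.9 tz -6.6 cm
0.56 ty 4.9 tz -7.5 cm
0.64 ty 5.9 tz -8.3 cm
0.72 ty 6.9 tz -9.1 cm
0.8 ty 8.1 tz -9.7 cm
0.88 ty 9.2 tz -10.2 cm
0.96 ty 10.5 tz -10.7 cm
1.04 ty 11.7 tz -11.0 cm
1.12 ty 13.0 tz -11.3 cm
1.2 ty 14.3 tz -11.4 cm
1.28 ty 15.6 tz -11.5 cm
1.36 ty 16.9 tz -11.4 cm
1.44 ty 18.1 tz -11.3 cm
1.52 ty 19.4 tz -11.0 cm
```

Request:
jog_arm([
  [0,0.4,-1.2,0,0,0,0],
  [0,0.9,-2.4,0,0,0,0],
  [0,1.6,-3.5,0,0,0,0],
  [0,2.3,-4.6,0,0,0,0],
  [0,3.1,-5.7,0,0,0,0],
  [0,3.9,-6.6,0,0,0,0],
  [0,4.9,-7.5,0,0,0,0],
  [0,4.9,-7.5,0,0,0,0],
])

```text
t: 7.95
eef_pos: [0.4648, 0.0941, 0.1808]
tool_rot: [-0.003, 0.779, 0.627, -0.002]
wrist_force: [-30.1, 7.2, 34.4]
width: 0.102
grip_force: 32.9
```

```bash
python3 - <<'E'
from h import *
s=bot.get_state();print(s["eef_pos"],s["width"],s["grip_force"],s["wrist_force"])
c=bot.read_camera("scene");cv2.imwrite("pics/s2.png",c["frame"][:,:,::-1])
E
```

```text
[0.46477072 0.09413688 0.18078254] 0.10224548248615441 32.90143579244614 [-30.05765401   7.15535712  34.41729332]
```

View pics/s2.png

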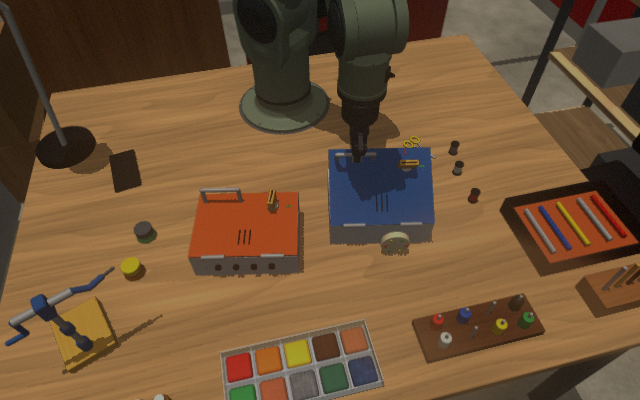

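The panel is lifting. The 45 N points radially outward, so my arc sits slightly too close to the hinge. I'll shift it outward and check the force.

Request:
jog_arm([
  [0,-0.13,-0.15,0,0,0,0],
  [0,-0.13,-0.15,0,0,0,0],
  [0,-0.13,-0.15,0,0,0,0],
])

```text
t: 8.3
eef_pos: [0.4651, 0.0941, 0.1815]
tool_rot: [-0.001, 0.779, 0.627, -0.0]
wrist_force: [-8.1, 4.5, 8.5]
width: 0.102
grip_force: 31.3
```

Request:
jog_arm([
  [0,0.9,-0.9,0,0,0,0],
  [0,1.95,-1.7,0,0,0,0],
  [0,3.15,-2.3,0,0,0,0],
  [0,4.2,-2.85,0,0,0,0],
  [0,4.2,-2.85,0,0,0,0],
])

```text
t: 8.8
eef_pos: [0.5081, 0.0849, 0.2111]
tool_rot: [-0.0, 0.779, 0.627, 0.001]
wrist_force: [-7.0, 4.5, 18.9]
width: 0.104
grip_force: 32.4
```

Request:
jog_arm([
  [0,1.2,-0.6,0,0,0,0],
  [0,2.45,-0.95,0,0,0,0],
  [0,3.75,-1.3,0,0,0,0],
  [0,5.1,-1.45,0,0,0,0],
  [0,5.1,-1.45,0,0,0,0],
])

```text
t: 9.3
eef_pos: [0.5585, 0.0739, 0.225]
tool_rot: [0.0, 0.779, 0.627, 0.001]
wrist_force: [2.0, 6.6, 7.4]
width: 0.1
grip_force: 31.7
```

Request:
jog_arm([
  [0,1.3,-0.15,0,0,0,0],
  [0,2.6,-0.1,0,0,0,0],
  [0,3.8,0.05,0,0,0,0],
  [0,4.8,0.2,0,0,0,0],
  [0,4.8,0.2,0,0,0,0],
  [0,4.8,0.2,0,0,0,0],
])

```text
t: 9.9
eef_pos: [0.6044, 0.0639, 0.2227]
tool_rot: [0.0, 0.779, 0.627, 0.001]
wrist_force: [3.6, 4.7, 0.5]
width: 0.097
grip_force: 30.4
```

```bash
python3 - <<'E'
from h import *
c=bot.read_camera("scene");cv2.imwrite("pics/s3.png",c["frame"][:,:,::-1])
E
```

```text
(no output)
```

View pics/s3.png

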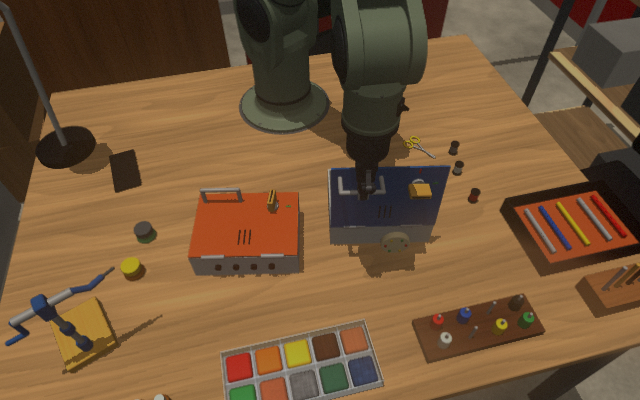

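The blue panel at (388,195) stands about upright. The orange box is shut, with its wing unchanged at (272,200). I'll release and go up.

Request:
jog_arm([
  [0,0,0,0,0,0,32],
  [0,0,0,0,0,0,32],
  [0,0,0,0,0,0,32],
  [0,0,0,0,0,0,32],
])

```text
t: 10.35
eef_pos: [0.6037, 0.0632, 0.222]
tool_rot: [0.0, 0.779, 0.627, -0.0]
wrist_force: [0.5, -1.0, -0.3]
width: 0.321
grip_force: 0.0
```

Request:
jog_arm([
  [0,0,-2,0,0,0,32],
  [0,0,-4,0,0,0,32],
  [0,0,-6,0,0,0,32],
  [0,0,-9,0,0,0,32],
  [0,0,-12,0,0,0,32],
  [0,0,-12,0,0,0,32],
  [0,0,-12,0,0,0,32],
])

```text
t: 11.05
eef_pos: [0.6038, 0.0633, 0.3422]
tool_rot: [0.0, 0.779, 0.627, 0.0]
wrist_force: [-0.6, -0.3, -0.6]
width: 0.32
grip_force: 0.0
```

```bash
python3 - <<'E'
from h import *
s=bot.get_state();print(s["eef_pos"],s["wrist_force"],s["t"])
c=bot.read_camera("scene");cv2.imwrite("pics/s4.png",c["frame"][:,:,::-1])
P=cloud(c);f=c["frame"].astype(int)
m=bot.silhouettes("dryer_panel","scene")[0]["mask"]&(f[...,2]>f[...,0]+30)&(c["z_map"]>0)&(P[...,2]>.1)
p=P[m];a=np.radians(-12.1);l=(p-[.494,.1467,0])@np.array([[np.cos(a),-np.sin(a),0],[np.sin(a),np.cos(a),0],[0,0,1]]).T
l=(rot([np.cos(a/2),0,0,np.sin(a/2)]).inv()).apply(p-[.494,.1467,0])
g=np.polyfit(l[:,2],l[:,0],1);r=l[:,0]-np.polyval(g,l[:,2]);k=abs(r)<.008;g=np.polyfit(l[k,2],l[k,0],1)
print("panel angle deg",90+np.degrees(np.arctan(g[0])),k.sum(),l[:,2].max())
E
```

```text
[0.60379015 0.06330107 0.342167  ] [-0.58927123 -0.25325204 -0.58429132] 11.05
panel angle deg 132.31992890285352 66 0.25987518482740046
```

View pics/s4.png

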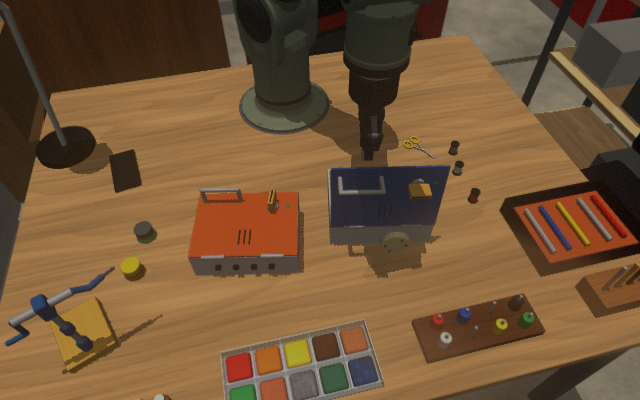

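The gripper is clear of everything, 8 cm above the panel's top edge. The panel top is at 0.26 m, which fits upright; the plane fit had too few pixels to trust. The bar's final position puts the panel at about 1.5 rad. The blue wing at (420,190) still lies along y, and the orange box hasn't changed.

```bash
python3 -c "
from station import bot
print(bot.sign_off())"
```

```text
the job is handed in; nothing more can be done
None
```

I handed the job in with the blue panel's fastener turned the full quarter turn, the panel standing about upright (roughly 1.5 rad, from the bar's position) and released, and the lamp's box still locked and shut; the station gave no verdict.

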